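Wedge the spring clip off a bangle rod

TASK

Take the wedge tool from the tray by its handle, lay its blade on top of the rod's free end and slide it along the rod under the turned-up lip of the spring clip until the clip is spread and jumps up off the rod; go slowly and press gently, never hard against rod or clip, and keep your fingers off the clip while it is on the rod. Carry the clip away on the blade and stand the wedge upright in the tray, so that both wedge and clip end up in the tray, let go, and leave the standing bangle stacks where they are.

Things in the scene. Friction and masses are not known exactly. Their poses are not given: they have to be found in the camera images.
- stand: fixed wooden bangle stand; its height varies. Origin under the clip's seat, z up, y along the level steel rod from its free end inwards. Rod 20 mm thick, axis 100 mm above the origin, bare from y = -32 (free end) to 8 mm but for the clip. Two cheeks at y = 8 to 65 mm, 36 mm above the axis, stop the clip sliding inwards; a 16 mm slot between them, open above, lets the blade pass
- rod_end (a point): top of the rod, a flat land 12 mm wide, at its free end on the centre line; axes as the stand
- rod_seat (a point): top of the rod at the middle of the clip's seat, 32 mm inwards of rod_end; axes as the stand. A roller with bangles, 68 mm thick, begins 65 mm further in and ends the slot
- clip: dark steel arch clip, 40 g, astride the rod: bridge 34 (x) by 12 (y) by 3 mm on the flat, two sprung legs 23 mm long barbed under the rod. Origin under mid-bridge, axes as the stand. A lip 18 mm wide turns up 17 degrees to y = -16 mm, 3 mm clear under its edge. Raised 12 mm (some 8 N) it jumps to 19 mm above the rod's top; it then rides on the blade when that is lifted
- wedge_grip (a point): middle of the wooden handle of the wedge tool (20 mm across x, 30 mm along y, from 8 to 95 mm above the foot's underside), 65 mm above the foot's underside. z up, y towards the blade's tip. Grip the handle across x. Steel foot 40 mm wide, 8 mm high, from y = -30 to 26 mm
- wedge: the whole wedge tool, standing in the tray; origin under its foot, axes as wedge_grip; about 0.3 kg. Steel blade 10 mm wide, level, tip at y = 112 mm; 2 mm thick at the tip, ramp to 15 mm thick at 40 mm from the tip, then level back to its 18 mm wide clamp (y = 16 to 30 mm). The clamp is set each time anew: the blade's flat underside is 11 to 29 mm above the foot's; feel for it
- tray_in (a point): fixed open aluminium tray, outside 200 mm (x) by 250 mm (y) by 28 mm high, walls and floor 5 mm; this point is the middle of its inner floor, z up, axes along its sides. The wedge starts standing in it
- stack_a: loose stack of bangles 68 mm thick, 59 mm high; origin under its centre
- stack_b: loose stack of bangles 66 mm thick, 46 mm high; origin under its centre
- stack_c: loose stack of bangles 68 mm thick, 65 mm high; origin under its centre
Things that resemble listed ones, but are neither listed nor needed, are in the scene too. Leave any blue look-alike of the wedge alone. Several things have the shape of the clip; the one meant has the colours described above.

How it is judged:
By the outcome, as a careful person would: the job done as asked, in the order asked, and still so for the second after the job is handed in, with the robot touching nothing.
It also fails if it takes over 72 s, if anything falls off the work surface, if the arm or the gripper's body presses on something with over 40 N, if the wrist force passes 120 N, or if a joint passes its speed limit or range.

ROBOT

A 6-joint arm with a two-finger parallel gripper is mounted at the origin on the work surface. World frame = base frame: x ahead of the robot, y to its left, z up, the work surface at z = 0. Lengths are in m, angles in rad, forces in N, time in s.
With the tool pointing down it reaches from about 0.35 to 0.975 m from the base axis. Payload 4.9 kg.
Tool frame: the origin (TCP) lies midway between the tips of the shut fingers; the grasp point (between the pads) lies 19 mm behind it; z points along the fingers, y is the line along which they close (so a half turn about z gives the same grasp; the last joint's range is limited). The gripper opens to 85 mm and grips with 20 to 120 N. Pads are 22 mm wide; open, the fingers measure 114 mm over their backs; the gripper's body (76 mm by 85 mm) begins 54 mm behind the grasp point. The pads swing forward as they close: fully open they stand 13 mm farther back than shut.
Start: joints at [1.039, 0.053, 1.613, -0, 1.476, -0.119], TCP at [0.251, 0.572, 0.231] pointing down, gripper open.
Joint ranges: [-3.01, 3.01], [-1.01, 2.22], [0.06, 2.58], [-1.02, 4.17], [0.09, 2.62], [-3.14, 3.14]. Speed limits (rad/s): [2.57, 2.57, 3.14, 3.14, 3.14, 3.14].

INTERFACE

Orientations are given as a unit quaternion [w, x, y, z].
In Python, from plant import state, grab_frame, camera_info, job_done, spot_in, masks_of, pinpoint gives the robot as it stands.
- The arm moves only by the shell command python3 -m handwheel 'ROWS' [OPENING]. ROWS is JSON, a list that holds one entry, the list of rows, each a list of 6 numbers: the shift along the world's x, y, z in m, then the turn, a rotation vector about the world's x, y, z in degrees. In form: [[[tx, ty, tz, ax, ay, az], ...]]. A call has 1 to 20 rows; each row shifts and turns the commanded pose from where the row before left it; what a row does not reach is not made up. A row lasts 1/12 s, in which the tool goes at most 41.7 mm and 7.16 degrees, less where a joint would pass 70% of its speed; a pose out of reach is approached as far as the arm can. A call is refused whole if a number of a shift passes 0.0417 or a number of a turn 7.16, either way. A call with a gripper value outside its range is refused whole. OPENING is the opening, from 0 (shut) to 1 (fully open), set as the call begins (- or left out, the last holds). The fingers move at their own pace and stop on an object; the grip force is fixed at half the most. Time passes only in rows, so rows that do not move let the fingers close. It gives the time, the measured TCP pose, the force, the opening and the grip force at its end, in the units of the state.
- state(): the state, without advancing time (a new reading comes with each control period).
- grab_frame(name): name is "scene" or "top" or "wrist"; returns (picture, depth): 480x640x3 uint8, blue, green, red; 480x640 float32, m along the optical axis (not along the pixel's ray), 0 where there is no reading.
- camera_info(name): a dict with "fx", "fy", "cx", "cy" (pixels), "T" (4x4, takes a point from camera to world coordinates). Camera axes: x right, y up, looking along -z (the intrinsics and any distortion apply to the point x, -y, -z); pixel columns grow to the right and rows downward; lengths in m; the calibration is good to about 2 mm. A picture is of the moment at which its call begins: read the wrist's pose just before it. camera_info takes no time and is no camera call; for the wrist camera it gives the pose at the moment of the call.
- job_done(): hands the job in; it is judged then, once.
Trained networks look in the newest picture that a camera, given by its name, has taken for a name from the list of things; names that differ only in an ending like _2 or _b are one class to them, and where a whole thing is asked for, a point or a joint stands for the part that bears it (a point fixed in the world has none). Each returns a list of dicts, best first, with "conf" (0 to 1); they miss things now and then, are a little off and sometimes report something else, mostly with a low value. They report only what shows in the picture. A call takes as long as a camera call. They do not tell look-alikes from the thing itself.
- spot_in(camera, thing): "box" ([left, top, width, height] in pixels, round what is visible of it).
- masks_of(camera, thing): "region" (480x640 bool, what is visible of it) and "box" ([left, top, width, height] in pixels, round what is visible of it).
- pinpoint(camera, thing): "position" ([column, row] in pixels: a listed point, or the origin of a listed thing).
The state is a dict: "time": time; "joint_pos": joint angles; "joint_vel": joint speeds; "joint_efforts": joint torques, N m; "tool_pos": TCP position; "tool_rot": TCP orientation; "contact_force": force on the tool from outside, world axes, zero at the start; "ft_torque": the same for the moment, N m; "gripper_width": opening from 0.0 (shut) to 1.0 (fully open); "grasp_force": force on a finger pad.
Only numpy, scipy, OpenCV 4.12 (cv2) and the standard library are available. Lean on these libraries where they do the work, as an engineer would, in place of code of your own. Each camera call takes 0.05 s, during which the arm holds its last target. There are 200 camera calls.

## Working session

There is one attempt and no reset: what is moved stays moved. The work goes in short steps, Python scripts to look and compute and a shell command to move; the robot and the scene stay as the last step left them, time stands still between calls to the robot, and variables do not carry over. Pictures are saved under pics/ and viewed, at most 10 in all, crops included, and the job is handed in when it is done.

```bash
ls; mkdir -p pics; cat > h.py <<'E'
import numpy as np, cv2
from plant import *
def world(ci,u,v,d):
    c=np.array([(u-ci['cx'])/ci['fx']*d,-(v-ci['cy'])/ci['fy']*d,-d,1.])
    return (ci['T']@c)[:3]
def proj(ci,p):
    c=np.linalg.inv(ci['T'])@np.append(p,1); d=-c[2]
    return ci['cx']+ci['fx']*c[0]/d, ci['cy']-ci['fy']*c[1]/d
def onplane(ci,u,v,z):
    a=world(ci,u,v,1.);o=ci['T'][:3,3]
    return o+(a-o)*(z-o[2])/(a[2]-o[2])
def cloud(ci,dep):
    v,u=np.mgrid[0:480,0:640]
    c=np.stack([(u-ci['cx'])/ci['fx']*dep,-(v-ci['cy'])/ci['fy']*dep,-dep,np.ones_like(dep)],-1)
    return (c@ci['T'].T)[...,:3]
E
python3 - <<'E'
from h import *
s=state();print({k:np.round(v,3) for k,v in s.items()})
for c in('top','scene'):
    im,d=grab_frame(c);ci=camera_info(c);cv2.imwrite(f'pics/{c}0.png',im);np.save(f'pics/{c}d.npy',d)
    print(c,np.round(ci['T'],3).tolist(),ci['fx'],[k for k in ci])
    for n in('clip','wedge_grip','wedge','rod_end','rod_seat','tray_in','stack_a'):
        for r in pinpoint(c,n)[:4]:
            u,v=r['position'];ui,vi=int(np.clip(u,0,639)),int(np.clip(v,0,479))
            print(c,n,round(r['conf'],2),np.round([u,v]),np.round(world(ci,u,v,d[vi,ui]),3))
E
```

```text
pics
{'time': np.float64(0.0), 'joint_pos': array([ 1.039,  0.053,  1.614,  0.   ,  1.476, -0.119]), 'joint_vel': array([ 0.   ,  0.   ,  0.001,  0.001, -0.   , -0.   ]), 'joint_efforts': array([ 2.0000e-03, -3.9369e+01, -3.7018e+01,  0.0000e+00,  7.0000e-03,
       -0.0000e+00]), 'tool_pos': array([0.25 , 0.572, 0.23 ]), 'tool_rot': array([-0.   ,  0.205,  0.979, -0.001]), 'contact_force': array([-0.123, -0.388, -0.184]), 'ft_torque': array([ 0.002, -0.   , -0.006]), 'grasp_force': np.float64(0.0), 'gripper_width': np.float64(1.003)}
top [[-0.02, 0.989, -0.148, 0.434], [-1.0, -0.021, -0.003, -0.145], [-0.007, 0.148, 0.989, 1.098], [0.0, 0.0, 0.0, 1.0]] 491.38633693141776 ['fx', 'fy', 'cx', 'cy', 'T']
top clip 0.63 [178. 198.] [0.68  0.19  0.006]
top wedge_grip 0.79 [478. 253.] [ 0.531 -0.457  0.091]
top wedge_grip 0.64 [391. 241.] [ 0.559 -0.278  0.098]
top wedge 0.93 [387. 242.] [ 0.556 -0.27   0.095]
top wedge 0.88 [469. 252.] [ 0.54  -0.456  0.031]
top rod_end 0.76 [198. 230.] [0.592 0.122 0.083]
top rod_seat 0.79 [188. 233.] [0.584 0.14  0.098]
top tray_in 0.57 [364. 257.] [ 0.5
[... 317 characters left out ...]
', 'cx', 'cy', 'T']
scene clip 0.89 [502. 324.] [0.588 0.149 0.093]
scene clip 0.73 [487. 417.] [0.685 0.179 0.025]
scene wedge_grip 0.91 [181. 163.] [ 0.539 -0.457  0.072]
scene wedge_grip 0.68 [248. 208.] [ 0.577 -0.274  0.082]
scene wedge 0.96 [255. 235.] [ 0.576 -0.267  0.018]
scene wedge 0.84 [187. 186.] [ 0.54  -0.455  0.016]
scene rod_end 0.72 [480. 316.] [0.587 0.121 0.089]
scene rod_end 0.63 [281. 332.] [ 0.736 -0.106  0.062]
scene rod_seat 0.72 [504. 325.] [0.589 0.152 0.094]
scene tray_in 0.69 [286. 236.] [ 0.563 -0.21   0.034]
scene stack_a 0.77 [448. 267.] [0.484 0.053 0.037]
scene stack_a 0.64 [358. 378.] [0.734 0.013 0.047]
scene stack_a 0.63 [282. 333.] [ 0.734 -0.107  0.056]
```

View pics/top0.png

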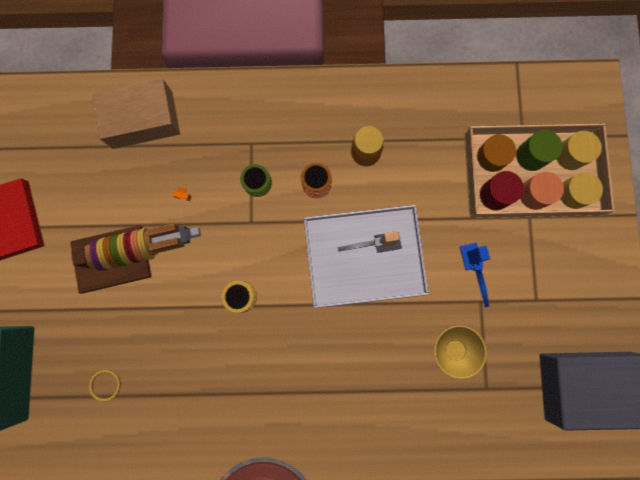

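View pics/scene0.png

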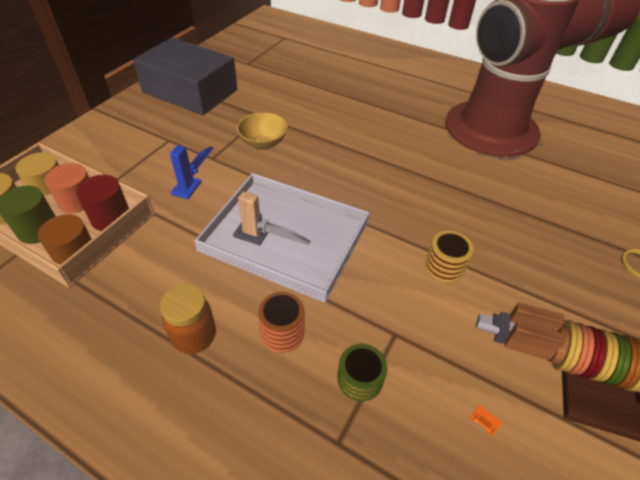

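The top view shows the tray (305–427, 207–306) holding the wooden-handled wedge, with its handle at (390,238) and blade tip at (338,248). The rod's free end is at (198,232) with the dark clip on it, and the stacks are at (255,180), (317,180) and (238,297). The blue look-alike is at (475,260) and an orange clip-shaped thing at (180,193). Next I'll take numbers from the depth.

```bash
python3 - <<'E'
from h import *
ci=camera_info('top');d=np.load('pics/topd.npy');P=cloud(ci,d)
def show(n,u0,u1,v0,v1,zl,zh):
    Q=P[v0:v1,u0:u1].reshape(-1,3);Q=Q[(Q[:,2]>zl)&(Q[:,2]<zh)]
    r=cv2.minAreaRect(Q[:,:2].astype(np.float32)*1000)
    print(n,len(Q),np.round(Q.mean(0),3),'z',np.round(np.percentile(Q[:,2],[5,50,95]),3),'rect',np.round(r[0],1),np.round(r[1],1),round(r[2],1))
    c=Q[:,:2]-Q[:,:2].mean(0);_,_,V=np.linalg.svd(c);print('   dir deg',np.degrees(np.arctan2(V[0][1],V[0][0])))
show('handle',375,405,225,260,.07,.12)
show('blade',335,378,238,254,.012,.06)
show('foot',365,405,228,255,.005,.02)
show('rodclip',178,203,225,245,.07,.13)
show('cheeks',145,182,220,255,.1,.16)
show('roller',80,146,225,275,.08,.2)
show('base',70,160,220,300,.005,.03)
show('traywall',300,430,200,310,.02,.033)
for n in('scene','top'):
    m=masks_of(n,'tray_in'); print(n,[(x['conf'],x['box']) for x in m][:2])
w=camera_info('wrist');print(np.round(w['T'],3).tolist(),w['fx'],w['cx'],w['cy'])
E
```

```text
handle 167 [ 0.568 -0.278  0.096] z [0.078 0.098 0.101] rect [ 568.8 -278.8] [20.3 29.8] 8.0
   dir deg 98.86174670404183
blade 231 [ 0.559 -0.216  0.041] z [0.031 0.043 0.048] rect [ 560.2 -213.6] [89.2 26.8] 88.5
   dir deg -82.2236244426981
foot 339 [ 0.567 -0.278  0.009] z [0.005 0.008 0.015] rect [ 570.9 -276.4] [88.4 59.1] 88.8
   dir deg -95.32487376029916
rodclip 302 [0.583 0.143 0.09 ] z [0.077 0.091 0.098] rect [585.1 141.2] [43.8 42.7] 9.8
   dir deg -66.79687741142759
cheeks 569 [0.574 0.191 0.113] z [0.102 0.115 0.118] rect [573.4 194.5] [47.2 74.3] 14.7
   dir deg 109.39196245095664
roller 1962 [0.551 0.286 0.105] z [0.089 0.107 0.114] rect [552.2 294.9] [ 66.3 148.8] 12.7
   dir deg 104.23037404659063
base 1837 [0.524 0.341 0.013] z [0.01  0.013 0.017] rect [559.8 321.8] [145.1 198.6] 12.4
   dir deg 86.14153949164232
traywall 1033 [ 0.541 -0.232  0.026] z [0.022 0.026 0.03 ] rect [ 537.9 -229.4] [200.2 250.8] 5.4
   dir deg 95.44086057196814
scene [(0.59, [196.4, 173.0, 172.7, 126.8])]
top [(0.59, [303.7, 205.7, 124.2, 100.9])]
[[0.402, -0.869, -0.288, 0.176], [0.916, 0.382, 0.125, 0.604], [0.001, -0.314, 0.949, 0.375], [0.0, 0.0, 0.0, 1.0]] 364.599292238504 322.2581580809309 240.01273120725494
```

```bash
python3 -m handwheel '[[[0.022,-0.031,0,0,0,-3.4],[0.022,-0.031,0,0,0,-3.4],[0.022,-0.031,0,0,0,-3.4],[0.022,-0.031,0,0,0,-3.4],[0.022,-0.031,0,0,0,-3.4],[0.022,-0.031,0,0,0,-3.4],[0.022,-0.031,0,0,0,-3.4],[0.022,-0.031,0,0,0,-3.4],[0.022,-0.031,0,0,0,-3.4],[0.022,-0.031,0,0,0,-3.4],[0.022,-0.031,0,0,0,-3.4],[0.022,-0.031,0,0,0,-3.4],[0.022,-0.031,0,0,0,-3.4],[0.022,-0.031,0,0,0,-3.4],[0.022,-0.031,0,0,0,-3.4],[0.022,-0.031,0,0,0,-3.4],[0,0,0,0,0,0],[0,0,0,0,0,0]]]'
python3 - <<'E'
from h import *
ci=camera_info('wrist');im,d=grab_frame('wrist');cv2.imwrite('pics/w1.png',im);np.save('pics/w1d.npy',d)
import pickle;pickle.dump(ci,open('pics/w1.pkl','wb'))
for n in('clip','rod_end','rod_seat','stand'):
    for r in pinpoint('wrist',n)[:2]:
        u,v=r['position'];print(n,round(r['conf'],2),np.round([u,v]),np.round(world(ci,u,v,d[int(np.clip(v,0,479)),int(np.clip(u,0,639))]),4))
E
```

```text
time: 2.4
tool_pos: [0.6034, 0.0748, 0.231]
tool_rot: [-0.0, 0.631, 0.776, -0.0]
contact_force: [0.5, 0.9, 0.2]
gripper_width: 0.997
grasp_force: 0.0
clip 0.73 [315. 119.] [0.5806 0.1518 0.0948]
clip 0.7 [434. 110.] [0.6825 0.1816 0.0266]
rod_end 0.76 [318. 169.] [0.5908 0.1057 0.0016]
rod_seat 0.81 [320. 120.] [0.5842 0.1519 0.0944]
stand 0.9 [322. 119.] [0.5856 0.1533 0.095 ]
```

View pics/w1.png

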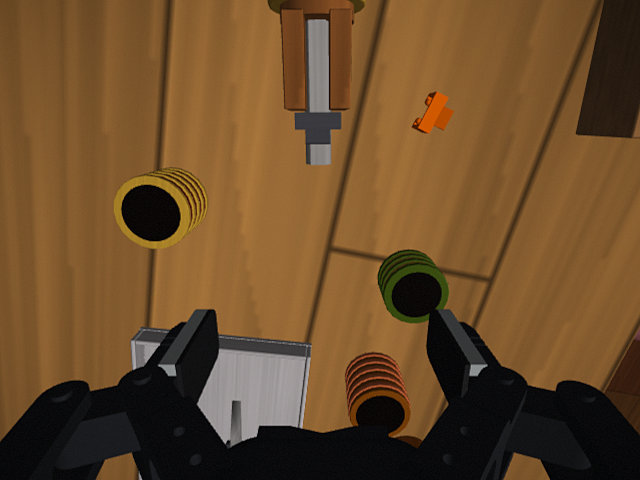

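The wrist view shows the rod vertical in the picture, with its free end at about (318,163), the clip's bridge at v 112–130 and its lip down to v≈143, the cheeks above, and stacks either side (160,210), (410,285), (377,390). I'll take the rod's line from the depth.

```bash
python3 - <<'E'
from h import *
import pickle
ci=pickle.load(open('pics/w1.pkl','rb'));d=np.load('pics/w1d.npy');P=cloud(ci,d)
def rows(n,u0,u1,v0,v1,zl,zh,step=4):
    for v in range(v0,v1,step):
        q=P[v,u0:u1];k=(q[:,2]>zl)&(q[:,2]<zh);q=q[k]
        if len(q)>2: print(n,v,len(q),np.round((q[0]+q[-1])/2,4),'z',np.round(np.median(q[:,2]),4),'w',round(np.linalg.norm(q[-1,:2]-q[0,:2])*1000,1))
rows('rod',285,352,100,172,.06,.13,3)
rows('cheek',270,365,12,100,.105,.13,12)
for u in (312,318,324):
    print([ (v,round(P[v,u,2],3)) for v in range(20,170,10)])
q=P[20:105,270:365].reshape(-1,3);q=q[(q[:,2]>.108)&(q[:,2]<.125)]
r=cv2.minAreaRect(q[:,:2].astype(np.float32)*1000);print(r)
E
```

```text
rod 100 66 [0.5802 0.164  0.1176] z 0.1171 w 42.8
rod 103 66 [0.5806 0.1622 0.1177] z 0.1172 w 42.9
rod 106 66 [0.581  0.1604 0.1184] z 0.117 w 42.8
rod 109 64 [0.5809 0.1585 0.1154] z 0.1153 w 42.0
rod 112 26 [0.5816 0.1574 0.0837] z 0.091 w 19.5
rod 115 47 [0.5822 0.1552 0.094 ] z 0.0949 w 33.5
rod 118 47 [0.5826 0.1532 0.0949] z 0.0949 w 33.4
rod 121 47 [0.583  0.1511 0.0956] z 0.095 w 33.4
rod 124 47 [0.5834 0.1491 0.0952] z 0.095 w 33.6
rod 127 47 [0.5839 0.147  0.0934] z 0.0947 w 33.9
rod 130 26 [0.5848 0.1449 0.0884] z 0.0949 w 18.6
rod 133 26 [0.5853 0.1428 0.0892] z 0.0957 w 18.6
rod 136 26 [0.5857 0.1407 0.09  ] z 0.0962 w 18.7
rod 139 26 [0.5862 0.1386 0.0894] z 0.0972 w 18.7
rod 142 26 [0.5866 0.1365 0.0909] z 0.0979 w 18.7
rod 145 26 [0.5868 0.1339 0.0833] z 0.0912 w 19.3
rod 148 26 [0.5873 0.1317 0.0838] z 0.0917 w 19.3
rod 151 26 [0.5877 0.1294 0.0829] z 0.091 w 19.5
rod 154 26 [0.5882 0.1272 0.0833] z 0.0909 w 19.5
rod 157 26 [0.5886 0.1249 0.0827] z 0.0911 w 19.6
rod 160 26 [0.5891 0.1227 0.0838] z 0.091 w 19.5
rod 163 25 [0.5896 0.1204 0.0827] z 0.0914 w 19.7
cheek 
[... 950 characters left out ...]
(0.092)), (90, np.float64(0.092)), (100, np.float64(0.092)), (110, np.float64(0.091)), (120, np.float64(0.095)), (130, np.float64(0.095)), (140, np.float64(0.099)), (150, np.float64(0.091)), (160, np.float64(0.092))]
[(20, np.float64(0.093)), (30, np.float64(0.091)), (40, np.float64(0.093)), (50, np.float64(0.09)), (60, np.float64(0.091)), (70, np.float64(0.093)), (80, np.float64(0.091)), (90, np.float64(0.092)), (100, np.float64(0.092)), (110, np.float64(0.093)), (120, np.float64(0.095)), (130, np.float64(0.095)), (140, np.float64(0.099)), (150, np.float64(0.091)), (160, np.float64(0.091))]
((575.1790161132812, 185.57862854003906), (44.19943618774414, 49.29325866699219), 11.705857276916504)
```

```bash
python3 -m handwheel '[[[-0.0035,-0.0354,0,0,0,-0.35],[-0.0035,-0.0354,0,0,0,-0.35],[-0.0035,-0.0354,0,0,0,-0.35],[-0.0035,-0.0354,0,0,0,-0.35],[-0.0035,-0.0354,0,0,0,-0.35],[-0.0035,-0.0354,0,0,0,-0.35],[-0.0035,-0.0354,0,0,0,-0.35],[-0.0035,-0.0354,0,0,0,-0.35],[-0.0035,-0.0354,0,0,0,-0.35],[-0.0035,-0.0354,0,0,0,-0.35],[0,0,0,0,0,0],[0,0,0,0,0,0]]]'
python3 - <<'E'
from h import *
ci=camera_info('wrist');im,d=grab_frame('wrist');cv2.imwrite('pics/w2.png',im)
P=cloud(ci,d)
R=P.reshape(-1,3);q=R[(R[:,2]>.08)&(R[:,2]<.106)&(abs(R[:,0]-.569)<.03)&(abs(R[:,1]+.279)<.03)]
print('handletop',len(q),np.median(q[:,2]),cv2.minAreaRect(q[q[:,2]>.092][:,:2].astype(np.float32)*1000))
for y in np.arange(-.245,-.155,.005):
    k=(abs(R[:,1]-y)<.0012)&(R[:,2]>.015)&(abs(R[:,0]-.559)<.03)
    q=R[k]
    if len(q)>2:
        m=q[q[:,2]>np.percentile(q[:,2],90)-.006]
        print(round(y,3),len(m),np.round(m.mean(0),4),np.round(np.ptp(m[:,0]),4))
for n in('wedge_grip','tray_in','wedge'):
    for r in pinpoint('wrist',n)[:2]:
        u,v=r['position'];print(n,round(r['conf'],2),np.round([u,v]),np.round(world(ci,u,v,d[int(np.clip(v,0,479)),int(np.clip(u,0,639))]),4))
E
```

```text
time: 3.65
tool_pos: [0.5675, -0.278, 0.2313]
tool_rot: [-0.0, 0.654, 0.757, 0.0]
contact_force: [0.2, -0.1, -0.4]
gripper_width: 1.0
grasp_force: 0.0
handletop 1013 0.10041248963953098 ((567.701904296875, -280.423583984375), (19.759136199951172, 29.33612632751465), 8.804962158203125)
-0.245 33 [ 0.5626 -0.245   0.0461] 0.0103
-0.24 34 [ 0.5618 -0.24    0.0462] 0.0101
-0.235 32 [ 0.5611 -0.2349  0.046 ] 0.0101
-0.23 31 [ 0.5605 -0.23    0.046 ] 0.0101
-0.225 33 [ 0.5596 -0.225   0.0463] 0.0101
-0.22 35 [ 0.5589 -0.22    0.0464] 0.01
-0.215 35 [ 0.5583 -0.215   0.0463] 0.0099
-0.21 35 [ 0.5576 -0.21    0.0461] 0.0099
-0.205 36 [ 0.5567 -0.205   0.0445] 0.0099
-0.2 1207 [ 0.5544 -0.1996  0.3746] 0.0
-0.195 35 [ 0.5553 -0.195   0.041 ] 0.0098
-0.19 36 [ 0.5545 -0.19    0.0397] 0.0098
-0.185 36 [ 0.5538 -0.185   0.0381] 0.0099
-0.18 35 [ 0.5532 -0.18    0.0364] 0.0098
-0.175 37 [ 0.5524 -0.175   0.0349] 0.0099
-0.17 8 [ 0.5534 -0.1707  0.0333] 0.0069
wedge_grip 0.87 [324. 219.] [ 0.5668 -0.2716  0.1004]
tray_in 0.73 [294. 149.] [ 0.5315 -0.2301  0.0068]
wedge 0.93 [268. 352.] [ 0.5301 -0.4586  0.0186]
wedge 0.77 [322. 202.] [ 0.5648 -0.2665  0.0644]
```

View pics/w2.png

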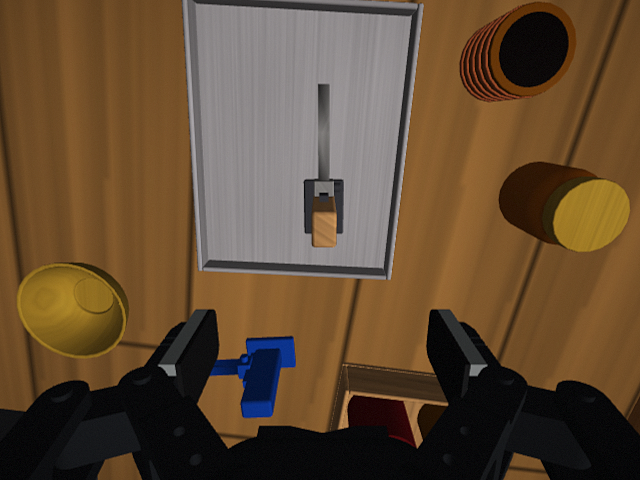

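Straight down the view: handle top at (324,222) and blade tip at (323,85), with the tray around them and the blue look-alike outside it. The blade's underside is about 26 mm above the foot, yaw 8.4°. I'll descend and grip.

```bash
python3 -m handwheel '[[[0.0003,-0.0024,-0.03,0,0,0],[0,0,-0.03,0,0,0],[0,0,-0.03,0,0,0],[0,0,-0.03,0,0,0],[0,0,-0.03,0,0,0],[0,0,-0.02,0,0,0],[0,0,-0.0103,0,0,0],[0,0,0,0,0,0],[0,0,0,0,0,0]]]'; python3 -m handwheel '[[[0,0,0,0,0,0],[0,0,0,0,0,0],[0,0,0,0,0,0],[0,0,0,0,0,0],[0,0,0,0,0,0],[0,0,0,0,0,0],[0,0,0,0,0,0],[0,0,0,0,0,0],[0,0,0,0,0,0],[0,0,0,0,0,0]]]' 0
```

```text
time: 4.6
tool_pos: [0.5685, -0.2793, 0.0515]
tool_rot: [0.0, 0.653, 0.758, 0.0]
contact_force: [-0.3, -0.1, 0.8]
gripper_width: 1.001
grasp_force: 0.0
time: 5.43
tool_pos: [0.5686, -0.2802, 0.0517]
tool_rot: [0.001, 0.653, 0.757, 0.0]
contact_force: [1.5, 0.4, 4.5]
gripper_width: 0.23
grasp_force: 59.6
```

```bash
python3 -m handwheel '[[[0,0,0.01,0,0,0],[0,0,0.02,0,0,0],[0,0,0.03,0,0,0],[0,0,0.03,0,0,0],[0,0,0.03,0,0,0],[0.005,0.0266,0,0,0,0.4],[0.005,0.0266,0,0,0,0.4],[0.005,0.0266,0,0,0,0.4],[0.005,0.0266,0,0,0,0.4],[0.005,0.0266,0,0,0,0.4],[0.005,0.0266,0,0,0,0.4],[0.005,0.0266,0,0,0,0.4],[0.005,0.0266,0,0,0,0.4],[0.005,0.0266,0,0,0,0.4],[0.005,0.0266,0,0,0,0.4],[0,0,0,0,0,0],[0,0,0,0,0,0],[0,0,0,0,0,0]]]'
cat > m.py <<'E'
from h import *
import sys
s=state();ci=camera_info('wrist');im,d=grab_frame('wrist');cv2.imwrite(f'pics/{sys.argv[1]}.png',im);np.save(f'pics/{sys.argv[1]}d.npy',d)
print(s['time'],np.round(s['tool_pos'],4),np.round(s['contact_force'],2))
R=cloud(ci,d)[d>0.05].reshape(-1,3)
# frame of the rod: a along rod from seat, b across
o=np.array([.583,.1508]);t=np.radians(12.4);e=np.array([-np.sin(t),np.cos(t)]);f=np.array([np.cos(t),np.sin(t)])
h=s['tool_pos'];a=(R[:,:2]-o)@e;b=(R[:,:2]-o)@f
print('tcp a,b',np.round([(h[:2]-o)@e,(h[:2]-o)@f],4))
a0=(h[:2]-o)@e
for x in np.arange(a0+.03,a0+.2,.006):
    k=(abs(a-x)<.001)&(abs(b)<.02)&(R[:,2]<h[2]+.01)&(R[:,2]>.07)
    q=R[k]
    if len(q)<5: continue
    top=np.percentile(q[:,2],90);m=abs(q[:,2]-top)<.003;bb=b[k][m]
    print('a %.4f z %.4f b %.4f..%.4f mid %.4f'%(x,np.median(q[m][:,2]),bb.min(),bb.max(),(bb.min()+bb.max())/2))
E
python3 m.py w3
```

```text
time: 6.93
tool_pos: [0.6171, -0.014, 0.1699]
tool_rot: [-0.001, 0.626, 0.78, -0.001]
contact_force: [-0.3, -0.0, -2.9]
gripper_width: 0.222
grasp_force: 59.2
6.9333 [ 0.6171 -0.014   0.1699] [-0.35 -0.01 -2.94]
tcp a,b [-0.1683 -0.0021]
a -0.1383 z 0.1661 b -0.0123..0.0053 mid -0.0035
a -0.1323 z 0.1643 b -0.0080..0.0014 mid -0.0033
a -0.1263 z 0.1643 b -0.0084..0.0013 mid -0.0035
a -0.1203 z 0.1642 b -0.0083..0.0013 mid -0.0035
a -0.1143 z 0.1644 b -0.0082..0.0016 mid -0.0033
a -0.1083 z 0.1642 b -0.0082..0.0016 mid -0.0033
a -0.1023 z 0.1642 b -0.0081..0.0015 mid -0.0033
a -0.0963 z 0.1640 b -0.0081..0.0015 mid -0.0033
a -0.0903 z 0.1622 b -0.0081..0.0015 mid -0.0033
a -0.0843 z 0.1601 b -0.0081..0.0014 mid -0.0033
a -0.0783 z 0.1582 b -0.0081..0.0014 mid -0.0033
a -0.0723 z 0.1562 b -0.0081..0.0014 mid -0.0034
a -0.0663 z 0.1541 b -0.0081..0.0014 mid -0.0033
a -0.0603 z 0.1524 b -0.0081..0.0014 mid -0.0033
a -0.0303 z 0.0919 b -0.0060..0.0068 mid 0.0004
```

View pics/w3.png

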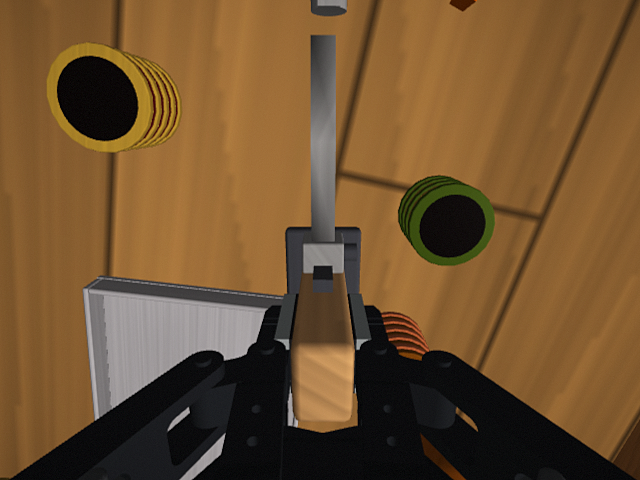

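```bash
python3 -m handwheel '[[[0.0036,0.0008,-0.01,0,0,0],[0,0,-0.02,0,0,0],[0,0,-0.0236,0,0,0],[0,0,0,0,0,0],[-0.0023,0.0104,0,0,0,0],[-0.0023,0.0104,0,0,0,0],[-0.0023,0.0104,0,0,0,0],[0,0,0,0,0,0],[0,0,0,0,0,0],[0,0,0,0,0,0]]]'
python3 m.py w4
```

```text
time: 7.82
tool_pos: [0.6153, 0.0184, 0.1185]
tool_rot: [0.001, 0.626, 0.78, 0.0]
contact_force: [-0.0, 0.2, -3.2]
gripper_width: 0.229
grasp_force: 59.5
7.8167 [0.6153 0.0184 0.1185] [-0.03  0.15 -3.19]
tcp a,b [-0.1363  0.0031]
a -0.1063 z 0.1148 b -0.0071..0.0105 mid 0.0017
a -0.1003 z 0.1130 b -0.0032..0.0066 mid 0.0017
a -0.0943 z 0.1129 b -0.0031..0.0066 mid 0.0017
a -0.0883 z 0.1129 b -0.0031..0.0065 mid 0.0017
a -0.0823 z 0.1128 b -0.0030..0.0064 mid 0.0017
a -0.0763 z 0.1129 b -0.0030..0.0068 mid 0.0019
a -0.0703 z 0.1128 b -0.0029..0.0067 mid 0.0019
a -0.0643 z 0.1126 b -0.0029..0.0067 mid 0.0019
a -0.0583 z 0.1107 b -0.0029..0.0067 mid 0.0019
a -0.0523 z 0.1087 b -0.0029..0.0066 mid 0.0019
a -0.0463 z 0.1068 b -0.0029..0.0066 mid 0.0019
a -0.0403 z 0.1048 b -0.0029..0.0067 mid 0.0019
a -0.0343 z 0.1028 b -0.0029..0.0067 mid 0.0019
a -0.0283 z 0.1008 b -0.0029..0.0067 mid 0.0019
a -0.0223 z 0.0919 b -0.0068..0.0057 mid -0.0006
a -0.0163 z 0.0962 b -0.0093..0.0086 mid -0.0004
a -0.0043 z 0.0710 b -0.0152..0.0124 mid -0.0014
```

```bash
python3 -m handwheel '[[[-0.0022,-0.0005,-0.001,0,0,0],[0,0,-0.001,0,0,0],[0,0,-0.001,0,0,0],[0,0,-0.001,0,0,0],[0,0,0,0,0,0],[0,0,0,0,0,0],[0,0,0,0,0,0]]]'
python3 -m handwheel '[[[0,0,-0.0007,0,0,0],[0,0,0,0,0,0],[0,0,0,0,0,0]]]'
python3 -m handwheel '[[[0,0,-0.0007,0,0,0],[0,0,0,0,0,0],[0,0,0,0,0,0]]]'
python3 m.py w5
```

```text
time: 8.45
tool_pos: [0.6125, 0.0175, 0.1134]
tool_rot: [-0.0, 0.626, 0.78, -0.0]
contact_force: [0.5, 0.2, -2.8]
gripper_width: 0.229
grasp_force: 59.7
time: 8.7
tool_pos: [0.6125, 0.0176, 0.1127]
tool_rot: [-0.0, 0.626, 0.78, -0.0]
contact_force: [-0.8, 0.4, -3.1]
gripper_width: 0.225
grasp_force: 59.7
time: 8.95
tool_pos: [0.6127, 0.0177, 0.1123]
tool_rot: [0.0, 0.626, 0.78, 0.0]
contact_force: [-0.1, 0.9, -1.5]
gripper_width: 0.223
grasp_force: 59.8
8.95 [0.6127 0.0177 0.1123] [-0.13  0.86 -1.5 ]
tcp a,b [-0.1364  0.0004]
a -0.1064 z 0.1087 b -0.0097..0.0078 mid -0.0009
a -0.1004 z 0.1067 b -0.0059..0.0040 mid -0.0009
a -0.0944 z 0.1066 b -0.0058..0.0039 mid -0.0009
a -0.0884 z 0.1066 b -0.0057..0.0038 mid -0.0009
a -0.0824 z 0.1068 b -0.0057..0.0038 mid -0.0010
a -0.0764 z 0.1067 b -0.0056..0.0041 mid -0.0007
a -0.0704 z 0.1066 b -0.0056..0.0041 mid -0.0008
a -0.0644 z 0.1065 b -0.0055..0.0040 mid -0.0008
a -0.0584 z 0.1045 b -0.0055..0.0040 mid -0.0007
a -0.0524 z 0.1025 b -0.0055..0.0040 mid -0.0008
a -0.0464 z 0.1007 b -0.0055..0.0040 mid -0.0008
a -0.0404 z 0.0988 b -0.0055..0.0040 mid -0.0007
a -0.0344 z 0.0968 b -0.0055..0.0040 mid -0.0007
a -0.0284 z 0.0949 b -0.0055..0.0053 mid -0.0001
a -0.0224 z 0.0919 b -0.0068..0.0069 mid 0.0001
a -0.0164 z 0.0962 b -0.0092..0.0084 mid -0.0004
```

```bash
python3 -m handwheel '[[[-0.0002,0.001,0,0,0,0],[-0.0002,0.001,0,0,0,0],[-0.0002,0.001,0,0,0,0],[-0.0002,0.001,0,0,0,0],[-0.0002,0.001,0,0,0,0],[-0.0002,0.001,0,0,0,0],[-0.0002,0.001,0,0,0,0],[-0.0002,0.001,0,0,0,0],[-0.0002,0.001,0,0,0,0],[-0.0002,0.001,0,0,0,0]]]'
python3 -m handwheel '[[[-0.0002,0.001,0,0,0,0],[-0.0002,0.001,0,0,0,0],[-0.0002,0.001,0,0,0,0],[-0.0002,0.001,0,0,0,0],[-0.0002,0.001,0,0,0,0],[-0.0002,0.001,0,0,0,0]]]'
python3 m.py w6
```

```text
time: 9.83
tool_pos: [0.6106, 0.0277, 0.1121]
tool_rot: [0.0, 0.626, 0.78, 0.0]
contact_force: [0.5, -0.4, -1.5]
gripper_width: 0.223
grasp_force: 59.8
time: 10.33
tool_pos: [0.6095, 0.0334, 0.1122]
tool_rot: [0.0, 0.626, 0.78, -0.0]
contact_force: [-0.4, -2.4, -0.2]
gripper_width: 0.227
grasp_force: 59.8
10.3333 [0.6095 0.0334 0.1122] [-0.41 -2.36 -0.16]
tcp a,b [-0.1203  0.0007]
a -0.0903 z 0.1088 b -0.0094..0.0081 mid -0.0006
a -0.0843 z 0.1067 b -0.0056..0.0043 mid -0.0006
a -0.0783 z 0.1066 b -0.0055..0.0042 mid -0.0007
a -0.0723 z 0.1066 b -0.0054..0.0041 mid -0.0007
a -0.0663 z 0.1067 b -0.0054..0.0041 mid -0.0007
a -0.0603 z 0.1068 b -0.0054..0.0044 mid -0.0005
a -0.0543 z 0.1067 b -0.0053..0.0043 mid -0.0005
a -0.0483 z 0.1064 b -0.0052..0.0043 mid -0.0005
a -0.0423 z 0.1046 b -0.0052..0.0043 mid -0.0005
a -0.0363 z 0.1026 b -0.0052..0.0043 mid -0.0005
a -0.0303 z 0.1007 b -0.0052..0.0043 mid -0.0005
a -0.0243 z 0.0987 b -0.0052..0.0043 mid -0.0005
a -0.0183 z 0.0968 b -0.0052..0.0043 mid -0.0005
a -0.0123 z 0.0982 b -0.0093..0.0084 mid -0.0005
a -0.0063 z 0.0960 b -0.0094..0.0084 mid -0.0005
a -0.0003 z 0.0951 b -0.0174..0.0165 mid -0.0005
```

```bash
S='import sys'; python3 -m handwheel '[[[-0.0002,0.001,0,0,0,0],[-0.0002,0.001,0,0,0,0],[-0.0002,0.001,0,0,0,0],[-0.0002,0.001,0,0,0,0],[-0.0002,0.001,0,0,0,0],[-0.0002,0.001,0,0,0,0]]]'
python3 -m handwheel '[[[-0.0002,0.001,0,0,0,0],[-0.0002,0.001,0,0,0,0],[-0.0002,0.001,0,0,0,0],[-0.0002,0.001,0,0,0,0],[-0.0002,0.001,0,0,0,0],[-0.0002,0.001,0,0,0,0]]]'
python3 m.py w7
```

```text
time: 10.88
tool_pos: [0.6085, 0.0389, 0.1124]
tool_rot: [0.001, 0.626, 0.78, -0.0]
contact_force: [0.2, -4.8, 0.7]
gripper_width: 0.231
grasp_force: 60.0
time: 11.38
tool_pos: [0.6071, 0.0456, 0.1122]
tool_rot: [0.0, 0.626, 0.78, 0.0]
contact_force: [1.4, -4.3, 2.1]
gripper_width: 0.225
grasp_force: 60.1
11.3833 [0.6071 0.0456 0.1122] [ 1.38 -4.3   2.13]
tcp a,b [-0.1079  0.0009]
a -0.0779 z 0.1088 b -0.0091..0.0084 mid -0.0004
a -0.0719 z 0.1066 b -0.0053..0.0045 mid -0.0004
a -0.0659 z 0.1066 b -0.0053..0.0044 mid -0.0004
a -0.0599 z 0.1067 b -0.0052..0.0044 mid -0.0004
a -0.0539 z 0.1066 b -0.0052..0.0043 mid -0.0004
a -0.0479 z 0.1066 b -0.0051..0.0047 mid -0.0002
a -0.0419 z 0.1066 b -0.0051..0.0046 mid -0.0002
a -0.0359 z 0.1064 b -0.0050..0.0045 mid -0.0002
a -0.0299 z 0.1045 b -0.0050..0.0045 mid -0.0002
a -0.0239 z 0.1026 b -0.0050..0.0045 mid -0.0002
a -0.0179 z 0.1006 b -0.0050..0.0045 mid -0.0002
a -0.0119 z 0.1038 b -0.0095..0.0083 mid -0.0006
a -0.0059 z 0.1006 b -0.0095..0.0083 mid -0.0006
a 0.0001 z 0.0982 b -0.0173..0.0164 mid -0.0004
a 0.0061 z 0.0968 b -0.0172..0.0163 mid -0.0005
a 0.0121 z 0.0919 b -0.0084..0.0077 mid -0.0003
```

```bash
python3 -m handwheel '[[[-0.0002,0.001,0,0,0,0],[-0.0002,0.001,0,0,0,0],[-0.0002,0.001,0,0,0,0],[-0.0002,0.001,0,0,0,0],[-0.0002,0.001,0,0,0,0],[-0.0002,0.001,0,0,0,0],[-0.0002,0.001,0,0,0,0],[-0.0002,0.001,0,0,0,0]]]'
python3 -m handwheel '[[[-0.0002,0.001,0,0,0,0],[-0.0002,0.001,0,0,0,0],[-0.0002,0.001,0,0,0,0],[-0.0002,0.001,0,0,0,0],[-0.0002,0.001,0,0,0,0],[-0.0002,0.001,0,0,0,0],[-0.0002,0.001,0,0,0,0],[-0.0002,0.001,0,0,0,0]]]'
python3 m.py w8|tail -16
```

```text
time: 12.1
tool_pos: [0.6054, 0.0538, 0.1122]
tool_rot: [-0.0, 0.626, 0.78, 0.0]
contact_force: [0.3, -3.1, 1.8]
gripper_width: 0.227
grasp_force: 60.2
time: 12.77
tool_pos: [0.6037, 0.0618, 0.1121]
tool_rot: [-0.0, 0.626, 0.78, 0.0]
contact_force: [1.4, -3.4, 2.9]
gripper_width: 0.229
grasp_force: 60.3
a -0.0614 z 0.1088 b -0.0090..0.0086 mid -0.0002
a -0.0554 z 0.1066 b -0.0051..0.0047 mid -0.0002
a -0.0494 z 0.1067 b -0.0050..0.0047 mid -0.0002
a -0.0434 z 0.1067 b -0.0050..0.0046 mid -0.0002
a -0.0374 z 0.1067 b -0.0049..0.0049 mid 0.0000
a -0.0314 z 0.1067 b -0.0049..0.0049 mid 0.0000
a -0.0254 z 0.1067 b -0.0048..0.0048 mid -0.0000
a -0.0194 z 0.1065 b -0.0047..0.0047 mid -0.0000
a -0.0134 z 0.1085 b -0.0096..0.0084 mid -0.0006
a -0.0074 z 0.1077 b -0.0096..0.0084 mid -0.0006
a -0.0014 z 0.1040 b -0.0175..0.0162 mid -0.0006
a 0.0046 z 0.1022 b -0.0175..0.0163 mid -0.0006
a 0.0106 z 0.1175 b -0.0200..0.0200 mid 0.0000
a 0.0166 z 0.1176 b -0.0200..0.0200 mid -0.0000
a 0.0226 z 0.1176 b -0.0199..0.0200 mid 0.0000
a 0.0286 z 0.0919 b -0.0083..0.0078 mid -0.0003
```

```bash
python3 -m handwheel '[[[-0.0002,0.001,0,0,0,0],[-0.0002,0.001,0,0,0,0],[-0.0002,0.001,0,0,0,0],[-0.0002,0.001,0,0,0,0],[-0.0002,0.001,0,0,0,0],[-0.0002,0.001,0,0,0,0],[-0.0002,0.001,0,0,0,0],[-0.0002,0.001,0,0,0,0]]]'
python3 -m handwheel '[[[-0.0002,0.001,0,0,0,0],[-0.0002,0.001,0,0,0,0],[-0.0002,0.001,0,0,0,0],[-0.0002,0.001,0,0,0,0],[-0.0002,0.001,0,0,0,0],[-0.0002,0.001,0,0,0,0],[-0.0002,0.001,0,0,0,0],[-0.0002,0.001,0,0,0,0]]]'
python3 m.py w9|tail -16
```

```text
time: 13.48
tool_pos: [0.6022, 0.0695, 0.1121]
tool_rot: [0.0, 0.626, 0.78, -0.0]
contact_force: [0.8, -2.2, 3.6]
gripper_width: 0.227
grasp_force: 60.4
time: 14.15
tool_pos: [0.6006, 0.0777, 0.1122]
tool_rot: [0.0, 0.626, 0.78, 0.0]
contact_force: [-0.4, -1.0, 4.4]
gripper_width: 0.228
grasp_force: 60.5
a -0.0451 z 0.1089 b -0.0086..0.0089 mid 0.0001
a -0.0391 z 0.1067 b -0.0047..0.0051 mid 0.0002
a -0.0331 z 0.1066 b -0.0047..0.0050 mid 0.0002
a -0.0271 z 0.1067 b -0.0046..0.0050 mid 0.0002
a -0.0211 z 0.1159 b -0.0094..0.0085 mid -0.0004
a -0.0151 z 0.1143 b -0.0093..0.0084 mid -0.0004
a -0.0091 z 0.1134 b -0.0173..0.0165 mid -0.0004
a -0.0031 z 0.1137 b -0.0174..0.0166 mid -0.0004
a 0.0029 z 0.1046 b -0.0044..0.0051 mid 0.0003
a 0.0089 z 0.1174 b -0.0200..0.0200 mid -0.0000
a 0.0149 z 0.1175 b -0.0200..0.0200 mid 0.0000
a 0.0209 z 0.1175 b -0.0200..0.0200 mid 0.0000
a 0.0269 z 0.1176 b -0.0200..0.0199 mid -0.0000
a 0.0329 z 0.1175 b -0.0199..0.0200 mid 0.0000
a 0.0389 z 0.1175 b -0.0200..0.0200 mid 0.0000
a 0.0449 z 0.0918 b -0.0082..0.0078 mid -0.0002
```

```bash
python3 - <<'E'
import cv2
from plant import *
im,d=grab_frame('scene');a=cv2.resize(im[270:390,400:560],None,fx=4,fy=4,interpolation=2)
b=cv2.imread('pics/w9.png')[0:200,220:420];b=cv2.resize(b,None,fx=2.4,fy=2.4)[:480]
import numpy as np
o=np.hstack([a,b]);print(o.shape);cv2.imwrite('pics/v9.png',cv2.resize(o,(800,int(o.shape[0]*800/o.shape[1]))))
E
```

```text
(480, 1120, 3)
```

View pics/v9.png

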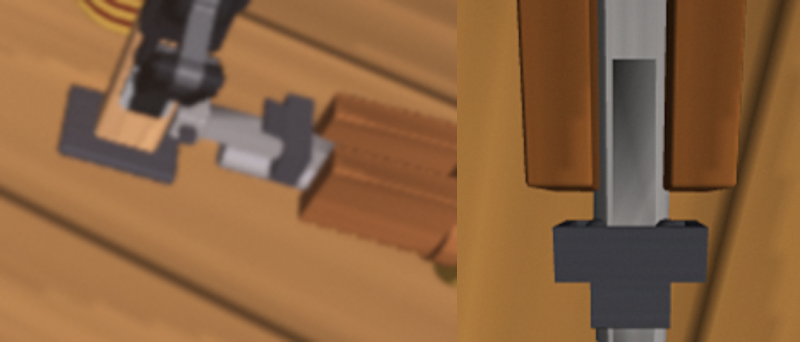

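The clip has jumped: it sits above the rod at (630,260) in the right crop, with the blade passing under its bridge. I'll go in 5 mm more and lift slowly.

```bash
python3 -m handwheel '[[[-0.0002,0.001,0,0,0,0],[-0.0002,0.001,0,0,0,0],[-0.0002,0.001,0,0,0,0],[-0.0002,0.001,0,0,0,0],[-0.0002,0.001,0,0,0,0],[0,0,0,0,0,0],[0,0,0.001,0,0,0],[0,0,0.001,0,0,0],[0,0,0.001,0,0,0],[0,0,0.001,0,0,0],[0,0,0.001,0,0,0],[0,0,0.001,0,0,0],[0,0,0.001,0,0,0],[0,0,0.001,0,0,0]]]'
python3 m.py w10|tail -17
```

```text
time: 15.42
tool_pos: [0.5993, 0.0826, 0.1198]
tool_rot: [-0.0, 0.626, 0.78, -0.0]
contact_force: [0.4, 0.3, -2.7]
gripper_width: 0.226
grasp_force: 59.7
a -0.0402 z 0.1161 b -0.0088..0.0088 mid -0.0000
a -0.0342 z 0.1142 b -0.0050..0.0049 mid -0.0000
a -0.0282 z 0.1141 b -0.0049..0.0048 mid -0.0001
a -0.0222 z 0.1200 b -0.0086..0.0094 mid 0.0004
a -0.0162 z 0.1184 b -0.0087..0.0090 mid 0.0002
a -0.0102 z 0.1172 b -0.0166..0.0174 mid 0.0004
a -0.0042 z 0.1172 b -0.0168..0.0170 mid 0.0001
a 0.0018 z 0.1138 b -0.0046..0.0049 mid 0.0001
a 0.0078 z 0.1172 b -0.0200..0.0199 mid -0.0000
a 0.0138 z 0.1175 b -0.0199..0.0199 mid 0.0000
a 0.0198 z 0.1176 b -0.0199..0.0198 mid -0.0000
a 0.0258 z 0.1175 b -0.0199..0.0200 mid 0.0000
a 0.0318 z 0.1176 b -0.0199..0.0199 mid 0.0000
a 0.0378 z 0.1175 b -0.0199..0.0199 mid -0.0000
a 0.0438 z 0.1176 b -0.0199..0.0199 mid -0.0000
a 0.0498 z 0.1168 b -0.0197..0.0193 mid -0.0002
a 0.0558 z 0.0916 b -0.0064..0.0079 mid 0.0007
```

```bash
python3 -m handwheel '[[[0,0,0.002,0,0,0],[0,0,0.003,0,0,0],[0,0,0.004,0,0,0],[0,0,0.005,0,0,0],[0,0,0.006,0,0,0],[0,0,0.006,0,0,0],[0,0,0.006,0,0,0],[0,0,0.005,0,0,0],[0,0,0.004,0,0,0],[0,0,0.003,0,0,0],[0,0,0.001,0,0,0],[0,0,0,0,0,0],[-0.0003,-0.003,0,0,0,0],[-0.0005,-0.006,0,0,0,0],[-0.0008,-0.009,0,0,0,-0.2],[-0.001,-0.012,0,0,0,-0.2],[-0.001,-0.012,0,0,0,-0.2],[-0.001,-0.012,0,0,0,-0.2],[-0.001,-0.012,0,0,0,-0.2],[-0.001,-0.012,0,0,0,-0.2]]]'
python3 -m handwheel '[[[-0.001,-0.012,0,0,0,-0.2],[-0.001,-0.012,0,0,0,-0.2],[-0.001,-0.012,0,0,0,-0.2],[-0.001,-0.012,0,0,0,-0.2],[-0.001,-0.012,0,0,0,-0.2],[-0.001,-0.012,0,0,0,-0.2],[-0.001,-0.012,0,0,0,-0.2],[-0.001,-0.012,0,0,0,-0.2],[-0.001,-0.012,0,0,0,-0.2],[-0.001,-0.012,0,0,0,-0.2],[-0.001,-0.012,0,0,0,-0.2],[-0.001,-0.012,0,0,0,-0.2],[-0.001,-0.012,0,0,0,-0.2],[-0.001,-0.012,0,0,0,-0.2],[-0.001,-0.012,0,0,0,0],[-0.001,-0.012,0,0,0,0],[-0.001,-0.012,0,0,0,0],[-0.001,-0.012,0,0,0,0],[-0.001,-0.012,0,0,0,0],[-0.001,-0.012,0,0,0,0]]]'
python3 -m handwheel '[[[-0.001,-0.012,0,0,0,0],[-0.001,-0.012,0,0,0,0],[-0.0008,-0.009,0,0,0,0],[-0.0005,-0.006,0,0,0,0],[-0.0003,-0.003,0,0,0,0],[0,0,0,0,0,0],[0,0,0,0,0,0]]]'
python3 m.py w11
```

```text
time: 17.13
tool_pos: [0.5928, 0.0029, 0.1651]
tool_rot: [0.0, 0.635, 0.773, -0.0]
contact_force: [0.5, 0.2, -3.1]
gripper_width: 0.225
grasp_force: 59.6
time: 18.8
tool_pos: [0.5728, -0.2366, 0.165]
tool_rot: [-0.0, 0.653, 0.757, 0.0]
contact_force: [0.2, 0.3, -3.7]
gripper_width: 0.227
grasp_force: 59.6
time: 19.38
tool_pos: [0.5693, -0.2772, 0.1649]
tool_rot: [-0.0, 0.653, 0.757, 0.0]
contact_force: [0.2, 0.6, -3.5]
gripper_width: 0.226
grasp_force: 59.6
19.3833 [ 0.5693 -0.2772  0.1649] [ 0.2   0.58 -3.48]
tcp a,b [-0.4151 -0.1052]
```

View pics/w11.png

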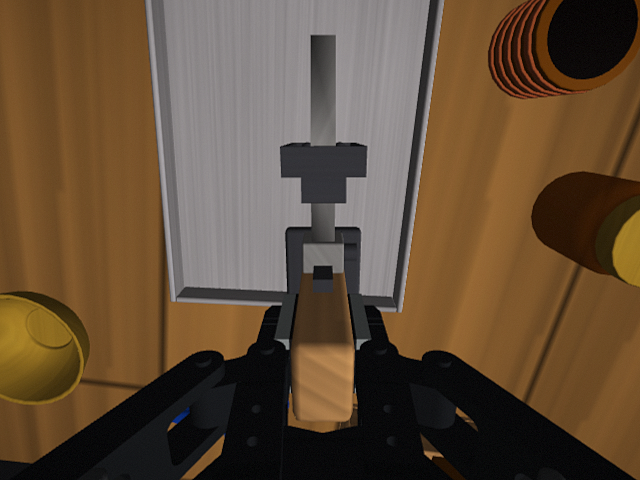

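The clip at (323,165) rides on the blade, and everything is over the tray. Lowering.

```bash
python3 -m handwheel '[[[0,0,-0.003,0,0,0],[0,0,-0.006,0,0,0],[0,0,-0.009,0,0,0],[0,0,-0.01,0,0,0],[0,0,-0.01,0,0,0],[0,0,-0.01,0,0,0],[0,0,-0.01,0,0,0],[0,0,-0.01,0,0,0],[0,0,-0.01,0,0,0],[0,0,-0.01,0,0,0],[0,0,-0.008,0,0,0],[0,0,-0.006,0,0,0],[0,0,-0.004,0,0,0],[0,0,-0.003,0,0,0],[0,0,-0.001,0,0,0],[0,0,0,0,0,0],[0,0,0,0,0,0]]]'
python3 -m handwheel '[[[0,0,-0.001,0,0,0],[0,0,-0.001,0,0,0],[0,0,0,0,0,0],[0,0,0,0,0,0]]]'
```

```text
time: 20.85
tool_pos: [0.5697, -0.2776, 0.0556]
tool_rot: [0.0, 0.653, 0.757, 0.0]
contact_force: [0.1, 0.4, -3.0]
gripper_width: 0.23
grasp_force: 59.6
time: 21.18
tool_pos: [0.5693, -0.2774, 0.053]
tool_rot: [0.0, 0.653, 0.757, 0.0]
contact_force: [-0.7, 0.4, -4.0]
gripper_width: 0.226
grasp_force: 59.6
```

```bash
python3 -m handwheel '[[[0,0,-0.0007,0,0,0],[0,0,0,0,0,0],[0,0,0,0,0,0]]]'; python3 -m handwheel '[[[0,0,-0.0006,0,0,0],[0,0,0,0,0,0],[0,0,0,0,0,0]]]';  python3 -m handwheel '[[[0,0,-0.0005,0,0,0],[0,0,0,0,0,0],[0,0,0,0,0,0]]]'
```

```text
time: 21.43
tool_pos: [0.5693, -0.2774, 0.0522]
tool_rot: [-0.0, 0.653, 0.757, -0.0]
contact_force: [-0.3, -0.8, -3.5]
gripper_width: 0.227
grasp_force: 59.6
time: 21.68
tool_pos: [0.5694, -0.2775, 0.0517]
tool_rot: [0.0, 0.653, 0.757, 0.0]
contact_force: [-0.1, -1.2, -2.6]
gripper_width: 0.225
grasp_force: 59.6
time: 21.93
tool_pos: [0.5695, -0.2775, 0.0518]
tool_rot: [0.0, 0.653, 0.757, -0.0]
contact_force: [-1.0, 0.6, 0.1]
gripper_width: 0.228
grasp_force: 60.0
```

```bash
python3 -m handwheel '[[[0,0,0,0,0,0],[0,0,0,0,0,0],[0,0,0,0,0,0],[0,0,0,0,0,0],[0,0,0,0,0,0],[0,0,0,0,0,0],[0,0,0,0,0,0],[0,0,0,0,0,0]]]' 0.8; python3 -m handwheel '[[[0,0,0.005,0,0,0],[0,0,0.01,0,0,0],[0,0,0.02,0,0,0],[0,0,0.03,0,0,0],[0,0,0.035,0,0,0],[0,0,0.035,0,0,0],[0,0,0.035,0,0,0],[0,0,0.01,0,0,0],[0,0,0,0,0,0],[0,0,0,0,0,0],[0,0,0,0,0,0],[0,0,0,0,0,0]]]'
python3 - <<'E'
from h import *
im,d=grab_frame('wrist');sc,_=grab_frame('scene')
a=cv2.resize(sc[150:310,180:380],(600,480));b=cv2.resize(im,(640,480))
o=np.hstack([a,b]);cv2.imwrite('pics/end.png',cv2.resize(o,(800,310)))
E
```

```text
time: 22.6
tool_pos: [0.5694, -0.2774, 0.0512]
tool_rot: [0.0, 0.653, 0.757, 0.0]
contact_force: [0.4, -0.9, 0.2]
gripper_width: 0.797
grasp_force: 0.0
time: 23.6
tool_pos: [0.5681, -0.2767, 0.228]
tool_rot: [-0.002, 0.653, 0.757, -0.0]
contact_force: [0.8, -0.5, -0.6]
gripper_width: 0.8
grasp_force: 0.0
```

View pics/end.png

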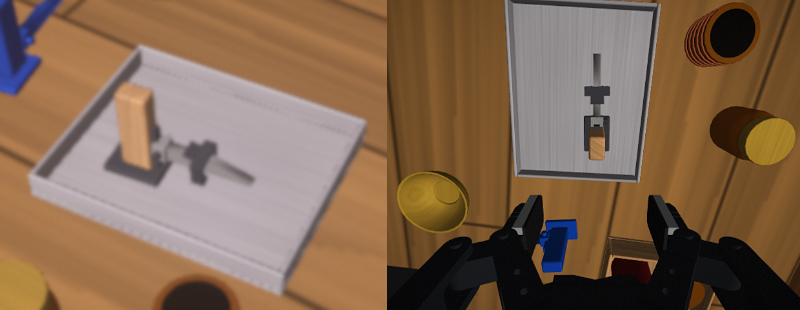

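The wedge stands upright in the tray with the clip on its blade at (597,95), and the gripper is clear of everything.

```bash
python3 -c "
from plant import *
print(job_done())"
```

```text
the job is handed in; nothing more can be done
None
```

The clip is off the rod and riding on the wedge's blade, the wedge stands upright in the tray, the robot let go with the bangle stacks untouched, and the job was handed in at about 24 s; no verdict came back.

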